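# Valve to six o'clock on the sample wheel

### The job

The sample children's-bike wheel on its stand is about to be drawn, and the designer wants the valve at six o'clock. With the fingertips, push the wheel round gently by its spokes, one spoke after another, drawing the fingers out between pushes, until the valve is at the very bottom of the rim with its stem pointing straight up at the hub, and leave the wheel standing still like that. Do not touch the freshly cleaned tyre or the valve stem, do not lift or shift the stand, and leave the studio things around it where they are.

Things in the scene. Friction and masses are not known exactly. Their poses are not given: they have to be found in the camera images.
- stand: Black steel wheel stand, 3.6 kg, loose on the table. Origin: centre of its underside; z up, x along the wheel's axle (level, away from the robot), y across the wheel. Base plate 180 (x) x 260 (y) x 11 mm high. At x = -46 and +46 mm an inverted V of 12 mm rod rises from y = -92 and +92 mm at the plate to the axle; above the axle both faces of the wheel are free.
- hub (a point): Centre of the wheel on the axle, in the wheel's middle plane, fixed to the stand 172 mm above the table. Drop-out plates (36 mm wide, to 15 mm above the axle), nuts and axle ends reach 67 mm out from it on both sides.
- wheel (a joint): Turn of the wheel about the stand's x, rad, no stops. 0 (or whole turns) = valve at the bottom, stem straight up; pi = valve at the top. Grows clockwise seen from the robot: the top moves towards the stand's -y. The hub is stiff, about 0.12 N m (2 N at mid-spoke), and stays where it is left; pushed slowly it coasts a degree or two.
- rim: Aluminium rim with five equal straight spokes, turns with the wheel. Origin at the hub centre, x along the axle; the valve lies towards its -z. Spokes: 14 mm wide, 20 mm deep (x = -10 to 10), from the hub (radius 26) to the rim's inner face (radius 97; rim 30 mm wide). They stand 36, 108, 180, 252, 324 degrees from the valve: it is midway between two, a spoke opposite.
- valve: Valve stem, 34 mm long, about 11 mm thick, black rubber foot, then brass with a brass cap. Origin at its foot on the rim's inner face, 97 mm from the hub centre; its z axis points along the stem to the hub, its tip is 63 mm from the hub centre.
- tyre: Black rubber tyre on the rim: outside diameter 300 mm, 44 mm wide along the axle (x = -22 to +22 mm), from 106 to 150 mm radius. Origin at the hub centre, axes as the rim's. Its top is 322 mm above the table.
- marker_rack: Clear tray 64 x 108 mm holding twelve upright markers, 134 mm high; stands to one side of the stand. Origin: centre of its underside.
- pencil_cup: White ceramic cup, 74 mm across and 88 mm high, its pencils reaching 145 mm; stands to the other side of the stand. Origin: centre of its underside.
- eraser: White eraser 24 x 65 x 13 mm lying between robot and stand. Origin: centre of its underside.
- marker: Square-bodied marker 138 mm long, 15 mm thick, lying between robot and stand. Origin: centre of its underside.
- wrench: Steel axle-nut wrench, 160 mm long, lying flat behind the stand. Origin: under its middle.
- tape_dispenser: Black desk tape dispenser 55 x 135 mm, 82 mm high, to the robot's right. Origin: centre of its underside.
- caliper: Steel digital caliper, 236 mm long and 14 mm thick, lying to the robot's left. Origin: under the middle of its beam.

How it is judged:
On the way, in this order (a step that is already met when the one before it is completed fails the run):
1. the fingers push on a spoke (contact force between the fingers and rim above 0.3 N), for 0.02 s.
2. the fingers are drawn out of the wheel before the valve is at the bottom (angle between valve's own z axis and vertical above 0.1 rad and (x of the grasp point in the frame of stand below -0.03 m or x of the grasp point in the frame of stand above 0.03 m)), for 0.02 s.
3. the fingers push on the next spoke (contact force between the fingers and rim above 0.3 N), for 0.02 s.
At the end, for the whole second after the job is handed in: The valve is at the bottom of the rim with its stem within 0.1 rad (about 6 degrees) of straight up, the wheel at rest, the stand upright and within 20 mm of where it stood, every bystander within 20 mm of where it was (angle between valve's own z axis and vertical below 0.1 rad and z of valve in the frame of stand below 0.085 m and velocity of joint wheel between -0.03 and 0.03 rad/s and angle between stand's own z axis and vertical below 0.03 rad and distance of each of stand, eraser, marker, wrench, marker_rack, pencil_cup, tape_dispenser, caliper from where it was at the start of the episode below 0.02 m); the robot touches nothing.
It fails at once if the tyre is touched (more than 1 N) (contact force between anything else and tyre above 1 N).
It fails at once if the valve stem is touched (more than 1 N) (contact force between anything else and valve above 1 N).
It fails at once if the spokes or rim are pushed roughly (more than 30 N) (contact force between the fingers and rim above 30 N).
It fails at once if the stand is lifted, shifted by more than 20 mm or tipped (height (world z) of stand above 0.008 m or distance of stand from where it was at the start of the episode above 0.02 m or angle between stand's own z axis and vertical above 0.06 rad).
It fails at once if a bystander is moved by more than 20 mm, lifted or knocked over (distance of any of eraser, marker, wrench, marker_rack, pencil_cup, tape_dispenser, caliper from where it was at the start of the episode above 0.02 m or angle between any of eraser, marker, wrench, marker_rack, pencil_cup, tape_dispenser, caliper's own z axis and vertical above 0.3 rad).
It also fails if it takes over 58 s, if anything falls off the work surface, if the arm or the gripper's body presses on something with over 40 N, if the wrist force passes 120 N, or if a joint passes its speed limit or range.

### The arm

A 6-joint arm with a two-finger parallel gripper is mounted at the origin on the work surface. World frame = base frame: x ahead of the robot, y to its left, z up, the work surface at z = 0. Lengths are in m, angles in rad, forces in N, time in s.
With the tool pointing down it reaches from about 0.325 to 0.85 m from the base axis. Payload 4.4 kg.
Tool frame: the origin (TCP) lies at the very end of the fingers, on their centre line; the grasp point (between the pads) lies arm.pinch_z behind it (arm.pinch_z is the distance from the TCP to the grasp point, in m); z points along the fingers, x is the direction in which the jaws open and shut, and the axes are right-handed (so a half turn about z gives the same grasp; the last joint's range is limited). The gripper opens to 94 mm and grips with 3 to 60 N. Pads are 16 mm wide; open, the fingers measure 119 mm over their backs; the gripper's body (75 mm by 177 mm) begins 78 mm behind the grasp point.
Start: joints at [-1.353, 0.207, 1.542, -0, 1.393, -0.15], TCP at [0.207, -0.537, 0.205] pointing down, gripper open.
Joint ranges: [-2.73, 2.73], [-0.86, 2.22], [0.23, 2.46], [-1.11, 4.25], [0.08, 2.63], [-2.82, 2.82]. Speed limits (rad/s): [2.79, 2.79, 3.14, 3.14, 3.14, 3.14].

### API

Orientations are given as a unit quaternion [x, y, z, w].
In Python, from bench import arm gives the robot as it stands. The module is installed in compiled form; this text tells all that it offers.
- The arm moves only by the shell command python3 -m crank 'ROWS' [FORCE]. ROWS is JSON, a list of rows, each a list of 3 entries, a list of its own where there are three numbers: the turn, a rotation vector about the tool's x, y, z in degrees, then the shift along the tool's x, y, z in m, then the closure, from 0 (fully open) to 1 (shut). A call has exactly 5 rows; each row is the pose to reach, as a shift and turn from the pose commanded when the call began, along the tool's axes at that moment; what a row does not reach only later rows make up. A row lasts 1/10 s, in which the tool goes at most 50 mm and 8.59 degrees, less where a joint would pass 70% of its speed; a pose out of reach is approached as far as the arm can. A call with a gripper value outside its range is refused whole. The fingers move at their own pace and stop on an object; FORCE is the grip in N (left out, the last holds). Time passes only in rows, so rows that repeat a pose let the fingers close, or fill a call up. It gives the time, the measured TCP pose, the force and the opening at its end, in the units of the state.
- arm.read_state(): the state, without advancing time (a new reading comes with each control period).
- arm.read_camera(name): name is "scene" or "top" or "wrist"; returns (picture, depth): 480x640x3 uint8, red, green, blue; 480x640 float32, m along the optical axis (not along the pixel's ray), 0 where there is no reading.
- arm.get_calibration(name): a dict with "fov_y" (degrees; the focal length in pixels is half the picture's height over the tangent of half this angle, whatever the lens; pixels are square), "cx", "cy" (the principal point, pixels), "extrinsics" (4x4, takes a point from camera to world coordinates). Camera axes: x right, y down, z forward; pixel columns grow to the right and rows downward; lengths in m; the calibration is good to about 2 mm. A picture is of the moment at which its call begins: read the wrist's pose just before it. get_calibration takes no time and is no camera call; for the wrist camera it gives the pose at the moment of the call.
- arm.hand_in(): hands the job in, once; it reports no verdict.
The state is a dict: "clock": time; "joints": joint angles; "dq": joint speeds; "effort": joint torques, N m; "tool_pos": TCP position; "tool_rot": TCP orientation; "force": force on the tool from outside, world axes, zero at the start; "moment": the same for the moment, N m; "opening": opening from 0.0 (shut) to 1.0 (fully open).
Only numpy, scipy, OpenCV 4.12 (cv2) and the standard library are available. Lean on these libraries where they do the work, as an engineer would, in place of code of your own. Each camera call takes 0.05 s, during which the arm holds its last target. There are 200 camera calls.

## Working session

There is one attempt and no reset: what is moved stays moved. The work goes in short steps, Python scripts to look and compute and a shell command to move; the robot and the scene stay as the last step left them, time stands still between calls to the robot, and variables do not carry over. Pictures are saved under pics/ and viewed, about 8 in all and at most 12, crops included, and the job is handed in when it is done.

```bash
mkdir -p pics; cat > h.py <<'E'
import numpy as np,cv2
from bench import arm
def shot(n,f):
    c=arm.get_calibration(n); im,d=arm.read_camera(n)
    cv2.imwrite('pics/%s.png'%f,im[:,:,::-1]); np.savez('pics/%s.npz'%f,im=im,d=d,E=c['extrinsics'],f=240/np.tan(np.radians(c['fov_y']/2)),c=[c['cx'],c['cy']])
def load(f): return np.load('pics/%s.npz'%f)
def pts(z):
    v,u=np.mgrid[:480,:640]; d=z['d']
    p=np.stack([(u-z['c'][0])/z['f']*d,(v-z['c'][1])/z['f']*d,d],-1)
    return p@z['E'][:3,:3].T+z['E'][:3,3]
E
python3 - <<'E'
from h import *
for n in('scene','top'): shot(n,n+'0'); print(arm.get_calibration(n))
s=arm.read_state(); print(s,arm.pinch_z)
a=np.hstack([cv2.imread('pics/scene0.png')])
E
```

```text
{'fov_y': 55.80957817310525, 'cx': 318.3934384787072, 'cy': 247.91137166270002, 'extrinsics': array([[-0.39967193,  0.62980792, -0.66603628,  1.3439983 ],
       [ 0.91659071,  0.26576196, -0.29871735,  0.31719257],
       [-0.01112744, -0.72987161, -0.68349368,  0.94921988],
       [ 0.        ,  0.        ,  0.        ,  1.        ]])}
{'fov_y': 49.58694134137686, 'cx': 316.24620640875366, 'cy': 234.10279122849136, 'extrinsics': array([[ 0.01134323, -0.99306135,  0.11704905,  0.41802217],
       [-0.99983483, -0.01292644, -0.01277575, -0.03008428],
       [ 0.01420013, -0.1168848 , -0.99304396,  1.29512277],
       [ 0.        ,  0.        ,  0.        ,  1.        ]])}
{'clock': 0.1, 'joints': array([-1.35349693e+00,  2.07319877e-01,  1.54278327e+00, -2.16919985e-05,
        1.39351017e+00, -1.50499099e-01]), 'dq': array([-0.00037364, -0.00251635, -0.00406643,  0.00024639, -0.00019081,
        0.00231407]), 'effort': array([-1.40281812e-03, -3.71867681e+01, -2.82293057e+01,  7.00662006e-02,
        3.11195233e-02, -5.37233711e-05]), 'tool_pos': array([ 0.20657384, -0.53583845,  0.20442859]), 'tool_rot': array([ 8.24489004e-01, -5.65877073e-01, -7.45164607e-04, -6.82363397e-04]), 'force': array([-0.01312713,  0.24980218,  0.50432251]), 'moment': array([ 0.03485655, -0.00135552, -0.06788033]), 'opening': 0.9996936157480608} 0.0188
```

View pics/scene0.png

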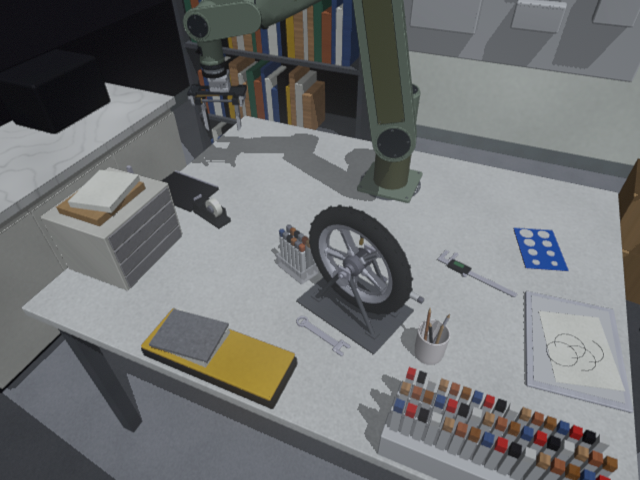

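View pics/top0.png

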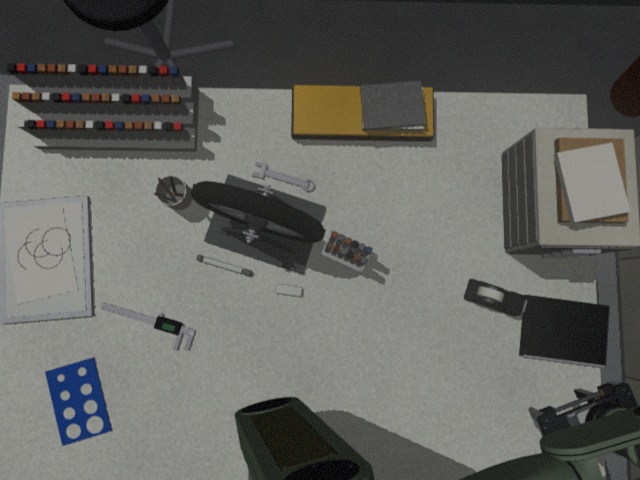

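The scene view shows the wheel at about px (358,258), with something brass near (362,242). The top view has the stand at about (265,222), the wheel tilted in yaw, the marker at (225,265), the eraser at (289,291), the rack on the right and the cup on the left.

```bash
python3 - <<'E'
from h import *
z=load('top0'); P=pts(z)
m=(P[...,2]>.2)&(P[...,2]<.34)&(z['im'].max(-1)<70); m[:150]=0;m[260:]=0;m[:,:180]=0;m[:,340:]=0
q=P[m]; print(len(q),q.min(0),q.max(0))
# top rectangle of tyre: yaw + centre
c,(w,h),a=r=cv2.minAreaRect(q[:,:2].astype(np.float32)); print('tyre rect',r)
# base plate
m=(P[...,2]>.005)&(P[...,2]<.018)&(z['im'].max(-1)<100); m[:150]=0;m[290:]=0;m[:,:190]=0;m[:,340:]=0
q2=P[m]; print('plate',len(q2),cv2.minAreaRect(q2[:,:2].astype(np.float32)))
# scene: tyre points
z=load('scene0'); P=pts(z); S=P[200:315,305:415].reshape(-1,3); I=z['im'][200:315,305:415].reshape(-1,3)
k=(S[:,2]>.05)&(S[:,2]<.34)&(I.max(1)<60); S=S[k]; print(len(S),S.min(0),S.max(0))
E
```

```text
2994 [ 0.53376731 -0.05840502  0.20029271] [0.64560287 0.2250881  0.32674681]
tyre rect ((0.5921103358268738, 0.08200133591890335), (0.29493674635887146, 0.04672979563474655), 72.31602478027344)
plate 3654 ((0.6015266180038452, 0.09407928586006165), (0.4319479465484619, 0.27976083755493164), 76.9614028930664)
3598 [ 0.55729999 -0.06221601  0.05013126] [0.6582081  0.22762449 0.32477205]
```

The fitted tyre rectangle (295 x 47 mm, given 300 x 44) puts the hub at (0.592, 0.082) with a yaw of about -17.7°. I'll rectify the wheel plane next.

```bash
cat >> h.py <<'E'
HUB=np.array([.592,.082,.172]); A=np.radians(72.3-90)
SX=np.array([np.cos(A),np.sin(A),0]); SY=np.array([-np.sin(A),np.cos(A),0]); SZ=np.array([0,0,1.])
R=np.stack([SX,SY,SZ],1)
def proj(z,p):
    q=(np.asarray(p)-z['E'][:3,3])@z['E'][:3,:3]; return q[:,:2]/q[:,2:]*z['f']+z['c']
def rect(z,x0,f):  # image of plane x=x0, robot's view: right = -y, up=z ; 2px/mm
    g=np.array([[-1,1],[1,1],[1,-1],[-1,-1]])*.16
    w=HUB+x0*SX+g[:,:1]*SY*-1+g[:,1:]*SZ
    H=cv2.getPerspectiveTransform(proj(z,w).astype(np.float32),np.float32([[0,0],[560,0],[560,560],[0,560]]))
    o=cv2.warpPerspective(z['im'],H,(560,560),flags=cv2.INTER_CUBIC); cv2.imwrite('pics/%s.png'%f,o[:,:,::-1]); return o
E
python3 - <<'E'
from h import *
rect(load('scene0'),.01,'rect0')
# bystanders in stand frame, z up
z=load('top0');P=pts(z)
L=(P-HUB)@R
for n,(u,v) in dict(marker=(225,265),eraser=(289,291),hubaxle_near=(250,236),axle_far=(264,190),rack=(350,248),cup=(172,190)).items(): print(n,P[v,u].round(3),L[v,u].round(3))
E
```

```text
marker [0.49  0.177 0.012] [-0.126  0.06  -0.16 ]
eraser [0.428 0.019 0.013] [-0.137 -0.11  -0.159]
hubaxle_near [0.543 0.098 0.186] [-0.052  0.     0.014]
axle_far [0.643 0.07  0.187] [0.053 0.004 0.015]
rack [ 0.53  -0.126  0.078] [ 0.004 -0.217 -0.094]
cup [0.677 0.317 0.006] [ 0.009  0.25  -0.166]
```

View pics/rect0.png

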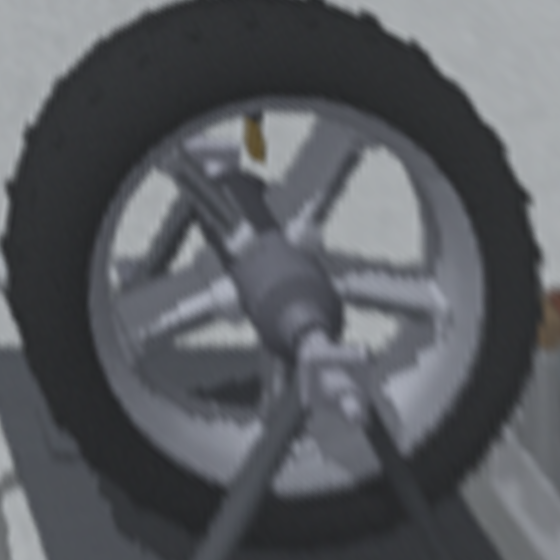

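The rectified view has right = robot's right. The brass stem runs from about (254,115) to (257,158) with the hub at (280,280), so the valve is about 10° left of the top. The spokes are near 26°, 98°, 170°, -118° and -46° clockwise from the top. Two anticlockwise pushes of about 85° each should do it. I'll close the fingers, raise them and bring them in front of the wheel.

```bash
cat >> h.py <<'E'
from scipy.spatial.transform import Rotation as Ro
def stand(p): return (np.asarray(p)-HUB)@R
def tgt(x,y,zz,pitch): # stand frame rel. hub, pitch deg below horizontal, jaws along SY
    a=np.radians(pitch); t=np.cos(a)*SX-np.sin(a)*SZ
    return HUB+R@[x,y,zz], Ro.from_matrix(np.stack([SY,np.cross(t,SY),t],1))
def delta(p,r):
    s=arm.read_state(); r0=Ro.from_quat(s['tool_rot'])
    print('turn',np.degrees((r0.inv()*r).as_rotvec()).round(1),'shift',r0.inv().apply(p-s['tool_pos']).round(3))
def show():
    s=arm.read_state(); r=Ro.from_quat(s['tool_rot']).as_matrix()
    print('t',round(s['clock'],2),'stand',stand(s['tool_pos']).round(4),'F',s['force'].round(1),'j',s['joints'].round(2),'zax',(R.T@r[:,2]).round(2),'xax',(R.T@r[:,0]).round(2),round(s['opening'],2))
E
python3 - <<'E'
from h import *
z=load('scene0'); im=z['im']; P=pts(z)
hsv=cv2.cvtColor(im,cv2.COLOR_RGB2HSV)
m=(hsv[...,0]>8)&(hsv[...,0]<30)&(hsv[...,1]>110); v,u=np.nonzero(m[225:265,345:380]); u=u+345;v=v+225
C=z['E'][:3,3]; d=np.stack([(u-z['c'][0])/z['f'],(v-z['c'][1])/z['f'],np.ones(len(u))],1)@z['E'][:3,:3].T
w=C+d*(((HUB-C)@SX)/(d@SX))[:,None]; s=stand(w); print(len(u),s.min(0),s.max(0),'mean',s.mean(0),'deg cw from top',np.degrees(np.arctan2(-s[:,1].mean(),s[:,2].mean())))
delta(*tgt(-.08,-.03,.15,90)); show()
E
python3 -m crank '[[[0,0,0],[0,0,-0.05],1],[[0,0,0],[0,0,-0.10],1],[[0,0,0],[0,0,-0.15],1],[[0,0,0],[0,0,-0.15],1],[[0,0,0],[0,0,-0.15],1]]' 10
python3 -c "
from h import *
show();delta(*tgt(-.08,-.03,.18,90))"
```

```text
7 [-9.46847164e-17  5.31626263e-03  6.17404735e-02] [1.29763484e-17 8.32758941e-03 7.54741079e-02] mean [-4.10508648e-17  7.20796280e-03  6.76868425e-02] deg cw from top -6.078512008676799
turn [-1.000e-01  0.000e+00 -1.412e+02] shift [-0.465 -0.501 -0.117]
t 0.1 stand [-0.1793 -0.7058  0.0324] F [-0.   0.2  0.5] j [-1.35  0.21  1.54 -0.    1.39 -0.15] zax [-0.  0. -1.] xax [ 0.63 -0.78 -0.  ] 1.0
clock: 0.6
tool_pos: [0.2069, -0.5371, 0.3568]
tool_rot: [0.824, -0.566, 0.001, 0.001]
force: [0.5, -0.0, -1.4]
opening: 0.611
t 0.6 stand [-0.1787 -0.7069  0.1848] F [ 0.5 -0.  -1.4] j [-1.35  0.13  1.32 -0.    1.69 -0.15] zax [ 0. -0. -1.] xax [ 0.63 -0.78  0.  ] 0.61
turn [   0.2   -0.  -141.2] shift [-0.466 -0.501  0.003]
```

```bash
python3 -m crank '[[[0,0,-8],[-0.027,-0.029,0],1],[[0,0,-16],[-0.055,-0.059,0],1],[[0,0,-24],[-0.082,-0.088,0],1],[[0,0,-32],[-0.11,-0.118,0],1],[[0,0,-40],[-0.137,-0.147,0],1]]' >/dev/null
python3 -c "
from h import *
show();delta(*tgt(-.08,-.03,.18,90))"
```

```text
t 1.1 stand [-0.1512 -0.505   0.1801] F [-0.2 -0.7  1. ] j [-1.06 -0.12  1.58  0.    1.68 -0.57] zax [-0.  0. -1.] xax [ 0.98 -0.19 -0.  ] 0.18
turn [  -0.4    0.  -100.9] shift [-0.02  -0.48   0.002]
```

```bash
python3 -m crank '[[[0,0,-8],[0,-0.042,0],1],[[0,0,-16],[0,-0.084,0],1],[[0,0,-24],[0,-0.126,0],1],[[0,0,-32],[0,-0.168,0],1],[[0,0,-40],[0,-0.21,0],1]]' >/dev/null
python3 -c "
from h import *
show();delta(*tgt(-.08,-.03,.18,90))"
```

```text
t 1.6 stand [-0.1106 -0.2995  0.1804] F [0.9 1.  0.2] j [-0.61 -0.18  1.64  0.    1.69 -0.81] zax [-0.01  0.   -1.  ] xax [ 0.87  0.49 -0.  ] 0.01
turn [ -0.3   0.1 -60.9] shift [ 0.158 -0.221  0.001]
```

```bash
python3 -m crank '[[[0,0,-8.5],[0.022,-0.031,0],1],[[0,0,-17],[0.044,-0.062,0],1],[[0,0,-25.5],[0.066,-0.093,0],1],[[0,0,-34],[0.09,-0.126,0],1],[[0,0,-42],[0.112,-0.157,0],1]]' >/dev/null
python3 -c "
from h import *
show();delta(*tgt(-.08,-.048,.13,40))"
```

```text
t 2.1 stand [-0.0882 -0.1084  0.1802] F [-0.7  0.   0.6] j [-0.17 -0.08  1.55 -0.    1.68 -1.1 ] zax [-0.01 -0.   -1.  ] xax [ 0.32  0.95 -0.  ] 0.0
turn [-49.8   8.3 -17.6] shift [ 0.06  -0.012  0.05 ]
```

```bash
python3 -m crank '[[[-8,1.3,-2.8],[0.02,-0.004,0.01],1],[[-16,2.6,-5.6],[0.035,-0.008,0.02],1],[[-24,4,-8.4],[0.05,-0.01,0.03],1],[[-32,5.3,-11.3],[0.06,-0.012,0.04],1],[[-40,6.7,-14],[0.06,-0.012,0.05],1]]' >/dev/null
python3 -c "
from h import *
show();delta(*tgt(-.06,-.048,.05,30))"
```

```text
t 2.6 stand [-0.0796 -0.0483  0.1305] F [-0.7 -1.   0.2] j [ 0.16 -0.4   2.06 -0.42  0.88 -0.85] zax [ 0.65 -0.03 -0.76] xax [0.07 1.   0.02] 0.01
turn [-19.4   2.1  -3.5] shift [-0.    -0.037  0.074]
```

```bash
python3 -m crank '[[[-7,0.7,-1],[0,-0.008,0.015],1],[[-14,1.4,-2],[0,-0.016,0.03],1],[[-19,2,-3.5],[0,-0.024,0.045],1],[[-19,2,-3.5],[0,-0.032,0.06],1],[[-19,2,-3.5],[0,-0.037,0.074],1]]' >/dev/null
python3 -c "
from h import *
show();delta(*tgt(-.04,-.048,.027,30));shot('wrist','w1');rect(load('w1'),-.01,'w1r')"
```

```text
t 3.1 stand [-0.0654 -0.0595  0.0616] F [-0.3  1.1  0.2] j [ 0.18 -0.36  2.35 -1.11  0.45 -0.23] zax [ 0.84  0.01 -0.54] xax [-0.01  1.    0.  ] 0.01
turn [-2.9 -0.4 -0. ] shift [ 0.011 -0.015  0.04 ]
```

View pics/w1.png

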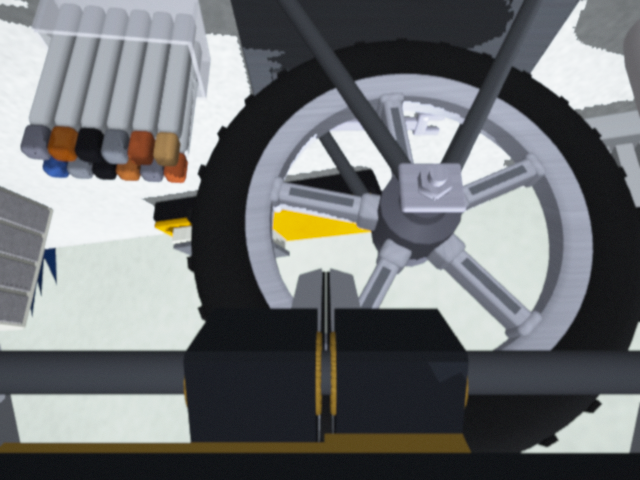

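The wrist view is upside down. The hub nut is at (432,187). The closed fingers at (325,285) sit in the bay between the spoke at (380,280) and the spoke at (315,200), which is where I want them. J4 is at its limit, so I'll use a slightly steeper pitch. First I'll check the hub estimate in this view.

```bash
cat >> h.py <<'E'
def tgt2(x,y,zz,pitch,yaw):
    p,r=tgt(x,y,zz,pitch); return p,Ro.from_euler('z',yaw,degrees=True)*r
E
python3 -c "
from h import *
z=load('w1')
print(proj(z,[HUB-.067*SX,HUB-.05*SX])) 
o=cv2.imread('pics/w1r.png'); cv2.circle(o,(280,280),170,(0,0,255),1);cv2.circle(o,(280,280),5,(0,0,255),-1);cv2.imwrite('pics/w1ro.png',o)
# rim face fit from depth: aluminium points at x about -15, radius 97-106
P=stand(pts(z)); im=z['im']; r=np.hypot(P[...,1],P[...,2])
k=(z['d']>0)&(abs(P[...,0])<.035)&(r>.108)&(r<.15)&(im.max(-1)<70); q=P[k]; print(len(q), np.percentile(q[:,0],[1,5,50,95]))
n=np.linalg.lstsq(np.c_[q[:,1:],np.ones(len(q))],q[:,0],rcond=None)[0];print('plane',n)
s=0
delta(*tgt2(-.04,-.048,.030,36,6))"
```

```text
[[440.4569568  168.21006449]
 [432.0723556  183.30663101]]
39266 [-0.02007211 -0.0195571  -0.01756428 -0.01236425]
plane [-0.00285017  0.00261308 -0.01680194]
turn [ 3.2  4.6 -3.4] shift [ 0.012 -0.014  0.038]
```

View pics/w1ro.png

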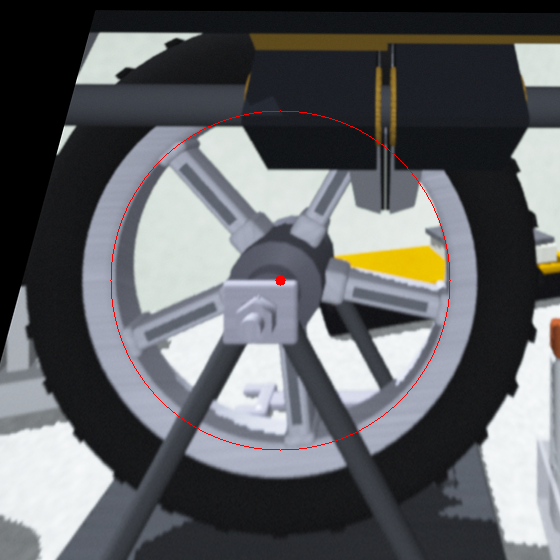

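The rectified spokes (ends at about (440,305), (300,435), (140,335) and (180,150)) agree with a valve about 8° left of the top. The hub lines up with the rim circle to within a few mm. Next I'll position the fingers and insert them.

```bash
python3 -m crank '[[[1,2,-1],[0.004,-0.005,0.01],1],[[2,4,-3],[0.008,-0.01,0.02],1],[[3.2,4.6,-3.4],[0.012,-0.014,0.03],1],[[3.2,4.6,-3.4],[0.012,-0.014,0.038],1],[[3.2,4.6,-3.4],[0.012,-0.014,0.038],1]]' >/dev/null
python3 -c "
from h import *
show();delta(*tgt2(.01,-.048,.024,36,6))"
```

```text
t 3.65 stand [-0.0373 -0.0466  0.035 ] F [ 0.1 -0.1 -0.4] j [ 0.07 -0.27  2.32 -0.96  0.27 -0.47] zax [ 0.81  0.09 -0.58] xax [-0.1   0.99  0.  ] 0.0
turn [ 0.4 -0.  -0.1] shift [-0.006  0.018  0.045]
```

```bash
python3 -m crank '[[[0,0,0],[-0.002,0.004,0.01],1],[[0,0,0],[-0.004,0.008,0.02],1],[[0,0,0],[-0.006,0.012,0.03],1],[[0,0,0],[-0.006,0.018,0.045],1],[[0,0,0],[-0.006,0.018,0.045],1]]' >/dev/null
python3 -c "
from h import *
show();delta(*tgt2(.01,0.0,.054,40,6));delta(*tgt2(.01,0.050,.024,40,6))"
```

```text
t 4.15 stand [ 0.0127 -0.0471  0.0261] F [-0.2  0.   0.2] j [ 0.01 -0.14  2.25 -1.1   0.2  -0.35] zax [ 0.81  0.09 -0.58] xax [-0.1   0.99  0.  ] 0.01
turn [ 4.6 -0.  -0.1] shift [ 0.047  0.024 -0.014]
turn [ 4.6 -0.  -0.1] shift [0.097 0.002 0.007]
```

```bash
cat >> h.py <<'E'
def arc(degs,r=.052,x=.013,pitch=42,yaw=12):
    for d in degs:
        a=np.radians(d); delta(*tgt2(x,-r*np.sin(a),r*np.cos(a),pitch,yaw))
E
python3 -c "
from h import *
arc([58,52,46,40,34])"
```

```text
turn [ 6.6  4.6 -3.9] shift [ 0.003  0.002 -0.   ]
turn [ 6.6  4.6 -3.9] shift [ 0.006  0.005 -0.003]
turn [ 6.6  4.6 -3.9] shift [ 0.01   0.009 -0.005]
turn [ 6.6  4.6 -3.9] shift [ 0.014  0.012 -0.007]
turn [ 6.6  4.6 -3.9] shift [ 0.018  0.015 -0.008]
```

```bash
python3 -m crank '[[[1.3,1,-0.8],[0.003,0.002,0],1],[[2.6,2,-1.6],[0.006,0.005,-0.003],1],[[4,3,-2.4],[0.01,0.009,-0.005],1],[[5.3,3.8,-3.2],[0.014,0.012,-0.007],1],[[6.6,4.6,-3.9],[0.018,0.015,-0.008],1]]' >/dev/null
python3 -c "
from h import *
show();arc([28,22,16,10,4])"
```

```text
t 4.65 stand [ 0.0103 -0.0288  0.0421] F [-0.  -4.8 -4.8] j [-0.03 -0.18  2.16 -0.16  0.33 -1.38] zax [ 0.72  0.16 -0.67] xax [-0.21  0.98 -0.  ] 0.0
turn [-0.2 -0.1  0.1] shift [0.004 0.005 0.   ]
turn [-0.2 -0.1  0.1] shift [ 0.009  0.008 -0.001]
turn [-0.2 -0.1  0.1] shift [ 0.014  0.01  -0.001]
turn [-0.2 -0.1  0.1] shift [ 0.019  0.011 -0.001]
turn [-0.2 -0.1  0.1] shift [ 0.024  0.013 -0.001]
```

```bash
python3 -m crank '[[[0,0,0],[0.004,0.005,0],1],[[0,0,0],[0.009,0.008,-0.001],1],[[0,0,0],[0.014,0.01,-0.001],1],[[0,0,0],[0.019,0.011,-0.001],1],[[0,0,0],[0.024,0.013,-0.001],1]]' >/dev/null
python3 -c "
from h import *
show();arc([-2,-8,-14,-20,-26])"
```

```text
t 5.15 stand [ 0.0135 -0.0039  0.0524] F [-0.  -2.7 -0.5] j [ 0.04 -0.16  2.12 -0.3   0.36 -1.2 ] zax [ 0.73  0.15 -0.67] xax [-0.21  0.98 -0.  ] 0.01
turn [-0.1  0.1  0. ] shift [0.006 0.    0.001]
turn [-0.1  0.1  0. ] shift [0.011 0.001 0.002]
turn [-0.1  0.1  0. ] shift [0.016 0.001 0.004]
turn [-0.1  0.1  0. ] shift [0.021 0.    0.005]
turn [-0.1  0.1  0. ] shift [ 0.026 -0.001  0.008]
```

```bash
python3 -m crank '[[[0,0,0],[0.006,0,0.001],1],[[0,0,0],[0.011,0.001,0.002],1],[[0,0,0],[0.016,0.001,0.004],1],[[0,0,0],[0.021,0,0.005],1],[[0,0,0],[0.026,-0.001,0.008],1]]' >/dev/null
python3 -c "
from h import *
show();arc([-32,-37,-42,-42,-38])"
```

```text
t 5.65 stand [0.0135 0.0227 0.047 ] F [-2.  -1.4  0.1] j [ 0.11 -0.11  2.09 -0.45  0.36 -1.01] zax [ 0.73  0.15 -0.67] xax [-0.21  0.98 -0.  ] 0.01
turn [-0.   0.1  0. ] shift [ 0.005 -0.002  0.002]
turn [-0.   0.1  0. ] shift [ 0.009 -0.003  0.005]
turn [-0.   0.1  0. ] shift [ 0.012 -0.005  0.007]
turn [-0.   0.1  0. ] shift [ 0.012 -0.005  0.007]
turn [-0.   0.1  0. ] shift [ 0.009 -0.003  0.005]
```

```bash
python3 -m crank '[[[0,0,0],[0.005,-0.002,0.002],1],[[0,0,0],[0.009,-0.003,0.005],1],[[0,0,0],[0.012,-0.005,0.007],1],[[0,0,0],[0.012,-0.005,0.007],1],[[0,0,0],[0.009,-0.003,0.005],1]]' >/dev/null
python3 -c "
from h import *
show();delta(*tgt2(-.05,.028,.040,42,12));delta(*tgt2(-.05,-.03,.045,42,12))
s=arm.read_state()"
```

```text
t 6.15 stand [0.0132 0.0325 0.0413] F [-0.2 -0.4 -0.3] j [ 0.13 -0.09  2.09 -0.5   0.36 -0.95] zax [ 0.73  0.16 -0.67] xax [-0.21  0.98 -0.  ] 0.0
turn [-0.  -0.1  0.1] shift [ 0.009 -0.043 -0.046]
turn [-0.  -0.1  0.1] shift [-0.048 -0.047 -0.058]
```

```bash
python3 -m crank '[[[0,0,0],[0.002,-0.01,-0.011],1],[[0,0,0],[0.004,-0.02,-0.022],1],[[0,0,0],[0.007,-0.03,-0.033],1],[[0,0,0],[0.009,-0.043,-0.046],1],[[0,0,0],[0.009,-0.043,-0.046],1]]' >/dev/null
python3 -c "
from h import *
show()
shot('wrist','w2');rect(load('w2'),-.01,'w2r')"
```

```text
t 6.65 stand [-0.0513  0.0277  0.0403] F [ 0.1  0.5 -0.4] j [ 0.2  -0.22  2.2  -0.59  0.41 -0.82] zax [ 0.73  0.16 -0.67] xax [-0.21  0.98 -0.  ] 0.01
```

View pics/w2r.png

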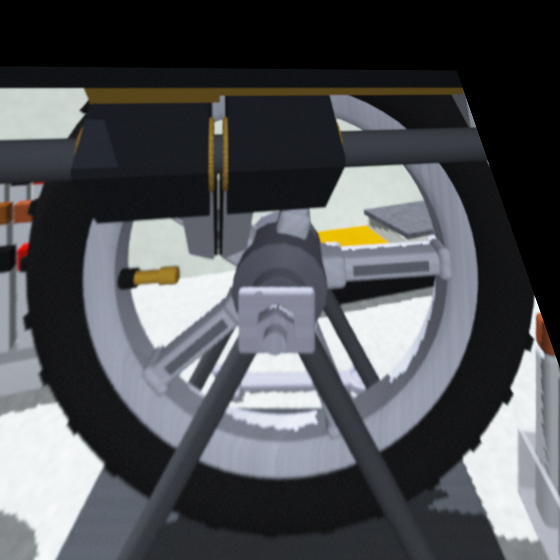

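The rectified view shows the valve at (120–178, 275), which is 9 o'clock, about -92°. The right spoke end is at (440,258), about 85°. The first push did what it should. The next spoke is near 15°, so I'll insert at about 50° on its clockwise side.

```bash
python3 -c "
from h import *
delta(*tgt2(-.05,-.042,.036,42,12));delta(*tgt2(.013,-.042,.030,42,12))"
python3 -m crank '[[[0,0,0],[-0.02,-0.003,-0.003],1],[[0,0,0],[-0.04,-0.006,-0.006],1],[[0,0,0],[-0.055,-0.009,-0.009],1],[[0,0,0],[-0.068,-0.012,-0.006],1],[[0,0,0],[-0.068,-0.012,-0.006],1]]' >/dev/null
python3 -c "
from h import *
show()
delta(*tgt2(.013,-.042,.030,42,12))"
```

```text
turn [ 0.1 -0.1  0.1] shift [-0.069 -0.013 -0.007]
turn [ 0.1 -0.1  0.1] shift [-0.082  0.023  0.042]
t 7.2 stand [-0.0468 -0.0429  0.036 ] F [-1.5 -0.7  0.8] j [-0.02 -0.33  2.29 -0.19  0.35 -1.34] zax [ 0.73  0.15 -0.67] xax [-0.2   0.98  0.  ] 0.0
turn [ 0.   0.1 -0.1] shift [-0.011  0.035  0.048]
```

```bash
python3 -m crank '[[[0,0,0],[-0.003,0.009,0.012],1],[[0,0,0],[-0.006,0.018,0.024],1],[[0,0,0],[-0.009,0.027,0.036],1],[[0,0,0],[-0.011,0.035,0.048],1],[[0,0,0],[-0.011,0.035,0.048],1]]' >/dev/null
python3 -c "
from h import *
show()
arc([48,42,36,30,24])"
```

```text
t 7.7 stand [ 0.0143 -0.0393  0.0305] F [-0.   0.8  0. ] j [-0.06 -0.16  2.18 -0.1   0.29 -1.45] zax [ 0.73  0.15 -0.67] xax [-0.21  0.98 -0.  ] 0.01
turn [0.1 0.  0. ] shift [ 0.001  0.002 -0.004]
turn [0.1 0.  0. ] shift [ 0.005  0.006 -0.006]
turn [0.1 0.  0. ] shift [ 0.009  0.009 -0.007]
turn [0.1 0.  0. ] shift [ 0.013  0.012 -0.009]
turn [0.1 0.  0. ] shift [ 0.018  0.014 -0.01 ]
```

```bash
python3 -m crank '[[[0,0,0],[0.001,0.002,-0.004],1],[[0,0,0],[0.005,0.006,-0.006],1],[[0,0,0],[0.009,0.009,-0.007],1],[[0,0,0],[0.013,0.012,-0.009],1],[[0,0,0],[0.018,0.014,-0.01],1]]' >/dev/null
python3 -c "
from h import *
show()
arc([18,12,6,0,-6])"
```

```text
t 8.2 stand [ 0.0095 -0.0218  0.0466] F [ 0.3 -1.8 -0.1] j [-0.01 -0.18  2.15 -0.21  0.34 -1.31] zax [ 0.73  0.15 -0.67] xax [-0.21  0.98 -0.  ] 0.01
turn [-0.1  0.   0. ] shift [0.005 0.005 0.002]
turn [-0.1  0.   0. ] shift [0.01  0.007 0.001]
turn [-0.1  0.   0. ] shift [0.015 0.008 0.002]
turn [-0.1  0.   0. ] shift [0.021 0.009 0.002]
turn [-0.1  0.   0. ] shift [0.026 0.01  0.003]
```

```bash
python3 -m crank '[[[0,0,0],[0.005,0.005,0.002],1],[[0,0,0],[0.01,0.007,0.001],1],[[0,0,0],[0.015,0.008,0.002],1],[[0,0,0],[0.021,0.009,0.002],1],[[0,0,0],[0.026,0.01,0.003],1]]' >/dev/null
python3 -c "
from h import *
show()
arc([-12,-18,-24,-30,-35])"
```

```text
t 8.7 stand [0.0129 0.0056 0.0521] F [-0.5 -2.5 -1.3] j [ 0.06 -0.14  2.11 -0.35  0.36 -1.14] zax [ 0.73  0.15 -0.67] xax [-0.21  0.98 -0.  ] 0.01
turn [-0.   0.   0.1] shift [ 0.005 -0.     0.002]
turn [-0.   0.   0.1] shift [ 0.01  -0.     0.003]
turn [-0.   0.   0.1] shift [ 0.015 -0.001  0.006]
turn [-0.   0.   0.1] shift [ 0.02  -0.002  0.008]
turn [-0.   0.   0.1] shift [ 0.024 -0.004  0.01 ]
```

```bash
python3 -m crank '[[[0,0,0],[0.005,0,0.002],1],[[0,0,0],[0.01,0,0.003],1],[[0,0,0],[0.015,-0.001,0.006],1],[[0,0,0],[0.02,-0.002,0.008],1],[[0,0,0],[0.024,-0.004,0.01],1]]' >/dev/null
python3 -c "
from h import *
show()
arc([-38,-41,-44,-46,-46])
shot('wrist','w3');rect(load('w3'),0,'w3r')"
```

```text
t 9.2 stand [0.0132 0.0302 0.0434] F [ 0.2 -3.1  0.7] j [ 0.12 -0.09  2.09 -0.49  0.36 -0.96] zax [ 0.73  0.15 -0.67] xax [-0.21  0.98 -0.  ] 0.0
turn [0.1 0.  0.1] shift [ 0.002 -0.002  0.002]
turn [0.1 0.  0.1] shift [ 0.004 -0.003  0.003]
turn [0.1 0.  0.1] shift [ 0.006 -0.004  0.005]
turn [0.1 0.  0.1] shift [ 0.007 -0.005  0.006]
turn [0.1 0.  0.1] shift [ 0.007 -0.005  0.006]
```

View pics/w3r.png

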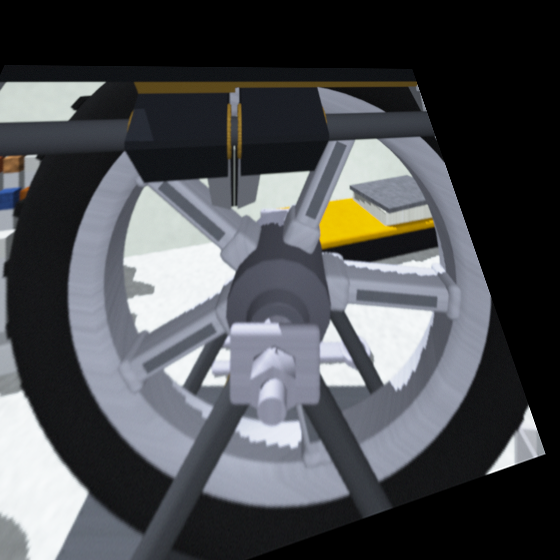

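The rectified view shows spokes at about 26° (upper right), 97°, -46° (pushed) and -117°, with the valve hidden behind the left rod at about -154°. About 26° remain, so I'll continue gently.

```bash
python3 -m crank '[[[0,0,0],[0.002,-0.002,0.002],1],[[0,0,0],[0.004,-0.003,0.003],1],[[0,0,0],[0.006,-0.004,0.005],1],[[0,0,0],[0.008,-0.006,0.007],1],[[0,0,0],[0.01,-0.007,0.008],1]]' >/dev/null
python3 -c "
from h import *
show()
arc([-48,-50,-52,-54,-54])"
```

```text
t 9.75 stand [0.0127 0.0402 0.0319] F [ 1.9 -1.6  1.9] j [ 0.15 -0.06  2.09 -0.57  0.34 -0.86] zax [ 0.73  0.15 -0.67] xax [-0.21  0.98 -0.  ] 0.01
turn [ 0. -0.  0.] shift [-0.002  0.002 -0.002]
turn [ 0. -0.  0.] shift [-0.     0.001 -0.001]
turn [ 0. -0.  0.] shift [0.001 0.    0.   ]
turn [ 0. -0.  0.] shift [ 0.002 -0.001  0.001]
turn [ 0. -0.  0.] shift [ 0.002 -0.001  0.001]
```

```bash
python3 -m crank '[[[0,0,0],[0.001,-0.001,0.001],1],[[0,0,0],[0.002,-0.002,0.002],1],[[0,0,0],[0.003,-0.003,0.003],1],[[0,0,0],[0.003,-0.003,0.003],1],[[0,0,0],[0.003,-0.003,0.003],1]]' >/dev/null
python3 -c "
from h import *
show()
arc([-58,-60,-62])
shot('wrist','w4');z=load('w4');rect(z,0,'w4r')
im=z['im'];hsv=cv2.cvtColor(im,cv2.COLOR_RGB2HSV);P=stand(pts(z))
m=(hsv[...,0]>8)&(hsv[...,0]<30)&(hsv[...,1]>110)&(abs(P[...,0])<.03)&(np.hypot(P[...,1],P[...,2])<.1)
q=P[m];print(len(q),q.mean(0) if len(q) else '', np.degrees(np.arctan2(q[:,1].mean(),-q[:,2].mean())) if len(q) else '')"
```

```text
t 10.25 stand [0.0119 0.0432 0.0274] F [ 0.2 -0.2  1.3] j [ 0.16 -0.05  2.09 -0.6   0.34 -0.83] zax [ 0.73  0.15 -0.67] xax [-0.21  0.98 -0.  ] 0.0
turn [-0. -0.  0.] shift [0.001 0.001 0.001]
turn [-0. -0.  0.] shift [ 0.002 -0.     0.002]
turn [-0. -0.  0.] shift [ 0.002 -0.001  0.003]
318 [ 0.00041603 -0.00181924 -0.07591559] -1.3727714209707755
```

View pics/w4r.png

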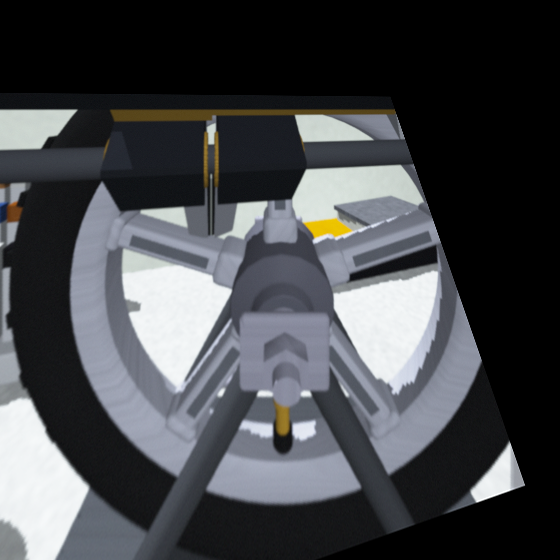

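The brass stem is now at (283,400–450), straight below the hub. The measured angle is about -1.4° and the spokes look symmetric. I'll ease off the spoke, draw the fingers out and check again.

```bash
python3 -c "
from h import *
delta(*tgt2(.012,.036,.036,42,12));delta(*tgt2(-.06,.030,.038,42,12))"
python3 -m crank '[[[0,0,0],[-0.003,0.003,-0.003],1],[[0,0,0],[-0.006,0.005,-0.006],1],[[0,0,0],[-0.005,-0.004,-0.016],1],[[0,0,0],[-0.003,-0.016,-0.03],1],[[0,0,0],[0,-0.029,-0.044],1]]' >/dev/null
python3 -c "
from h import *
show();delta(*tgt2(-.075,.03,.06,45,12))"
```

```text
turn [-0. -0.  0.] shift [-0.007  0.005 -0.007]
turn [-0. -0.  0.] shift [ 0.002 -0.041 -0.061]
t 10.8 stand [-0.0405  0.0316  0.0346] F [-0.8  0.3  0.6] j [ 0.2  -0.18  2.18 -0.61  0.39 -0.8 ] zax [ 0.73  0.15 -0.67] xax [-0.21  0.98 -0.  ] 0.0
turn [2.9 0.  0. ] shift [ 0.006 -0.004 -0.042]
```

```bash
python3 -m crank '[[[0,0,0],[0.002,0,-0.012],1],[[1,0,0],[0.004,-0.002,-0.024],1],[[2,0,0],[0.006,-0.004,-0.042],1],[[2,0,0],[0.006,-0.004,-0.042],1],[[2,0,0],[0.006,-0.004,-0.042],1]]'
python3 -c "
from h import *
show()
shot('wrist','w5');z=load('w5')
im=z['im'];hsv=cv2.cvtColor(im,cv2.COLOR_RGB2HSV);P=stand(pts(z))
m=(hsv[...,0]>8)&(hsv[...,0]<30)&(hsv[...,1]>110)&(abs(P[...,0])<.03)&(np.hypot(P[...,1],P[...,2])<.1)
q=P[m];print(len(q),q.mean(0),np.degrees(np.arctan2(q[:,1].mean(),-q[:,2].mean())))
# independent: axis of the stem
w=q[:,1:];d=np.linalg.svd(w-w.mean(0))[2][0];print('stem axis deg',np.degrees(np.arctan(d[0]/d[1])))
# stand/bystanders: before/after in top view
shot('top','top1');a=load('top0')['im'].astype(int);b=load('top1')['im'].astype(int)
D=(abs(a-b).max(-1)>40);v=np.zeros((480,640,3),np.uint8);v[...]=b[...,::-1];v[D]=(0,0,255);cv2.imwrite('pics/diff.png',v)
"
```

```text
clock: 11.3
tool_pos: [0.5311, 0.1341, 0.2325]
tool_rot: [0.682, 0.618, 0.263, 0.29]
force: [0.1, 0.0, -0.4]
opening: 0.005
t 11.3 stand [-0.0739  0.0311  0.0605] F [ 0.1  0.  -0.4] j [ 0.24 -0.28  2.18 -0.5   0.52 -0.89] zax [ 0.7   0.15 -0.69] xax [-0.21  0.98 -0.  ] 0.0
323 [-0.00040841 -0.00651927 -0.06451829] -5.769888191834304
stem axis deg -33.46893271751683
```

View pics/w5.png

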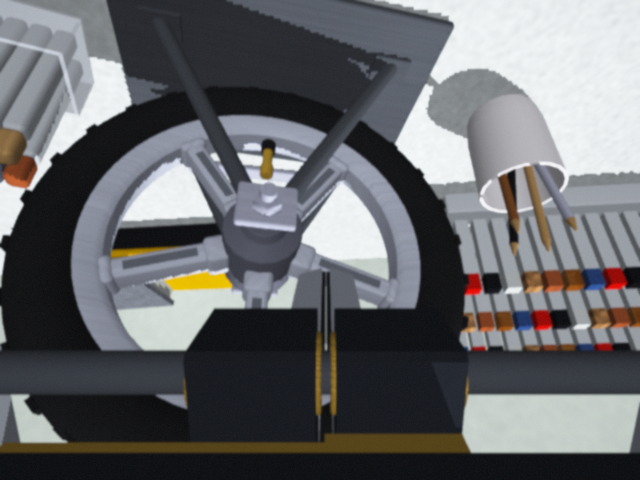

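View pics/diff.png

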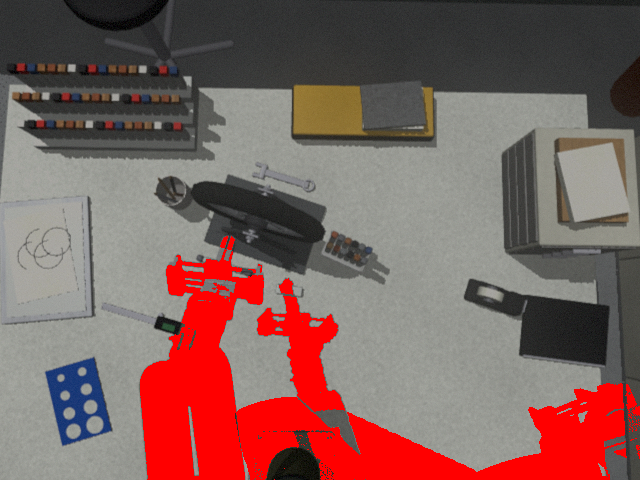

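The top difference shows only the arm and its shadow, so nothing else has moved. The wrist picture shows the stem from (268,145) to (266,178). The second mask looks contaminated by other yellow pixels, so I'll measure the stem itself and the spoke directions.

```bash
cat > m.py <<'E'
import sys
from h import *
def cast(z,uv,x0):
    uv=np.atleast_2d(uv).astype(float);d=np.c_[(uv-z['c'])/z['f'],np.ones(len(uv))]@z['E'][:3,:3].T;C=z['E'][:3,3]
    return stand(C+d*(((HUB+x0*SX-C)@SX)/(d@SX))[:,None])
z=load(sys.argv[1]); u0,u1,v0,v1=map(int,sys.argv[2:6])
hsv=cv2.cvtColor(z['im'],cv2.COLOR_RGB2HSV)
m=np.zeros((480,640),bool);m[v0:v1,u0:u1]=((hsv[...,0]>8)&(hsv[...,0]<30)&(hsv[...,1]>110))[v0:v1,u0:u1]
v,u=np.nonzero(m);s=cast(z,np.c_[u,v],0)[:,1:]
print(len(u),'mean',s.mean(0).round(4),'rad',np.hypot(*s.mean(0)).round(4),'pos deg',np.degrees(np.arctan2(s[:,0].mean(),-s[:,1].mean())))
d=np.linalg.svd(s-s.mean(0))[2][0];print('axis',np.degrees(np.arctan(d[0]/d[1])),'span',np.ptp(s,axis=0))
# hub from rim inner edge: tyre/rim boundary ellipse -> circle fit of aluminium pixels on face x=-.015 at r~.1
P=stand(pts(z));r=np.hypot(P[...,1],P[...,2]);k=(abs(P[...,0]+.015)<.006)&(z['im'].min(-1)>100)&(r>.09)&(r<.115)
q=P[k][:,1:];A_=np.c_[2*q,np.ones(len(q))];c=np.linalg.lstsq(A_,(q**2).sum(1),rcond=None)[0];print('hub offset y,z',c[:2].round(4),'r',np.sqrt(c[2]+c[:2]@c[:2]).round(4),len(q))
E
python3 m.py w5 250 285 135 185; python3 -c "
import sys;sys.argv=['','w5','250','285','135','185']
exec(open('m.py').read().split('# hub')[0])
a=cast(z,[[207,250],[112,272],[390,292],[305,262],[200,155],[335,175]],-.01)[:,1:];print(a.round(3),np.degrees(np.arctan2(-a[:,0],a[:,1])).round(1))
"
```

```text
295 mean [-0.0012 -0.0729] rad 0.0729 pos deg -0.9369203070656041
axis 0.6935544463492213 span [0.00871229 0.03177672]
hub offset y,z [-0.0002  0.0012] r 0.1056 10911
295 mean [-0.0012 -0.0729] rad 0.0729 pos deg -0.9369203070656041
axis 0.6935544463492213 span [0.00871229 0.03177672]
[[-0.034  0.015]
 [-0.085  0.035]
 [ 0.088  0.033]
 [ 0.03   0.016]
 [-0.05  -0.063]
 [ 0.051 -0.061]] [  66.6   67.4  -69.6  -61.2  141.6 -140.1]
```

The stem is within about 1° by position (-0.9°) and by axis (+0.7°). The spokes are symmetric and the fitted hub centre is off by only 1 mm. The robot is clear of everything, so I'll hand in.

```bash
python3 -c "
from h import *
show();print(arm.hand_in())"
```

```text
t 11.4 stand [-0.0737  0.0307  0.0596] F [ 0.4  0.1 -0.1] j [ 0.24 -0.28  2.18 -0.5   0.52 -0.89] zax [ 0.7   0.15 -0.7 ] xax [-0.21  0.98 -0.  ] 0.0
the job is handed in; nothing more can be done
None
```

The valve is at six o'clock with its stem pointing up at the hub, and the job was handed in at about 11.4 s of the 58 s allowed. I turned the wheel anticlockwise (seen from the robot) with the closed fingertips, about 85° on one spoke. I then drew the fingers out with the valve near nine o'clock, pushed the next spoke another 90°, and backed the fingers clear.

**Last checks:**
- **Stem:** it is within about 1° of vertical, -0.9° by position and +0.7° by its axis. The allowed error is about 6°.
- **Hub and spokes:** the fitted hub centre was within about 1 mm of where I had it. The spokes lie symmetrically to within a few degrees.
- **Surroundings:** comparing the top view before and after showed changes only from the arm and its shadow. The stand and the studio things looked unmoved.
- **Forces:** the readings I took, between moves, stayed below about 7 N, and near zero once the fingers were out.

**One check disagreed:** a first reading after drawing out gave -5.8° (its stem-axis fit came out at -33°). Its colour mask looked to have taken in other yellow pixels, and measuring only the stem gave the roughly 1° figures above. I did not measure the wheel's speed directly; the pictures before and after drawing out gave nearly the same angle (-1.4° and -0.9°).

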